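Fit the lens of the carver's stand magnifier

ROBOT

A 6-joint arm with a two-finger parallel gripper is mounted at the origin on the work surface. World frame = base frame: x ahead of the robot, y to its left, z up, the work surface at z = 0. Lengths are in m, angles in rad, forces in N, time in s.
With the tool pointing down it reaches from about 0.275 to 1 m from the base axis. Payload 8.4 kg.
Tool frame: the origin (TCP) lies on the centre line of the jaws, within the pads' length; the fingertips stand 17 mm ahead of it and the grasp point (between the pads) lies 2 mm behind it (bot.tcp_to_tips is the y of the fingertips in the tool frame, in m); y points along the fingers, z is the direction in which the jaws open and shut, and the axes are right-handed (so a half turn about y gives the same grasp; the last joint's range is limited). The gripper opens to 85 mm and grips with 20 to 120 N. Pads are 22 mm wide; open, the fingers measure 114 mm over their backs; the gripper's body (76 mm by 85 mm) begins 54 mm behind the grasp point. The pads swing forward as they close: fully open they stand 13 mm farther back than shut.
Start: joints at [1.254, 0.353, 1.633, -0, 1.155, -0.002], TCP at [0.194, 0.594, 0.248] pointing down, gripper open.
Joint ranges: [-2.63, 2.63], [-0.92, 2.1], [0.06, 2.66], [-1.3, 4.44], [0, 2.69], [-3.02, 3.02]. Speed limits (rad/s): [2.22, 2.22, 2.79, 3.14, 3.14, 3.14].

INTERFACE

Orientations are given as a unit quaternion [x, y, z, w].
In Python, from workcell import bot, hand, kinematics, get_obs, vision, hand_in gives the robot as it stands. The module is installed in compiled form; this text tells all that it offers. Calls block until the motion is done:
- bot.reach(position, orientation): joint-space move of the TCP to a pose.
- bot.servo_line(position, ori=None, velocity=0.15): straight line of the TCP; ori=None keeps the orientation; velocity is the mean speed in m/s.
- bot.goto_joints(angles): joint-space move.
- hand.move_gripper(opening, strength=None): finger opening in m; strength is the grip in N (None keeps the last); returns when the fingers have stopped.
- bot.dwell(seconds).
- kinematics.solve_ik(position, orientation): joint angles nearest the present ones, or None.
- get_obs(): the state.
- vision.read_camera(name): name is "scene" or "top" or "wrist"; returns a dict with "frame" (384x512x3 uint8, red, green, blue), "intrinsics" (3x3 intrinsics, pixels), "view" (4x4, takes a point from world to camera coordinates). Camera axes: x right, y down, z forward; pixel columns grow to the right and rows downward; lengths in m; the calibration is good to about 2 mm. A picture is of the moment at which its call begins. There is no depth.
A pose or a line that the arm cannot do raises bot.IKError and nothing moves.
- hand_in(): hands the job in, once; it reports no verdict.
The state is a dict: "time_s": time; "joint_pos": joint angles; "joint_vel": joint speeds; "joint_efforts": joint torques, N m; "position": TCP position; "orientation": TCP orientation; "wrist_force": force on the tool from outside, world axes, zero at the start; "ft_torque": the same for the moment, N m; "gripper_width": finger opening in m.
Only numpy, scipy, OpenCV 4.12 (cv2) and the standard library are available. Lean on these libraries where they do the work, as an engineer would, in place of code of your own. Each camera call takes 0.05 s, during which the arm holds its last target. There are 200 camera calls.

TASK

Put the glass lens flat into the cell of the stand magnifier so that it rests on its seat, then put the retaining ring over it and screw the ring clockwise until it is just snug on the lens: firmly held, but never forced, because the glass chips. Leave the other things on the table where they are.

Things in the scene. Friction and masses are not known exactly. Their poses are not given: they have to be found in the camera images.
- stand: Magnifier stand, fixed: pine block 110 x 110 x 25 mm with an upright aluminium tube (the lens cell) in its middle. Origin: centre of the block's underside; z up along the tube's axis. Tube 50 mm across, bore 40.8 mm, open at the top, rim 62 mm above the table. Inside, a level ring-shaped springy seat (16 N per mm) at a preset, unknown height 3.5 to 7.4 mm below the rim.
- cell_mouth (a point): On the cell's axis in the plane of its rim, 62 mm above the table; axes as the stand's. With the lens in, the lens's upper 4.6 to 8.5 mm stand above the rim.
- thread_entry (a point): Middle of one of three entry gaps (at 0, 120, 240 degrees round the tube from the stand's x axis, each about 45 degrees wide) of the right-hand three-start thread outside the tube (57 mm across), on the gap's ledge 54.8 mm above the table. Clockwise from above, a groove (1.2 mm play for a pin) starts 0.40 rad past the gap's middle and sinks 6 mm per rad.
- lens_center (a point): Centre of the loose glass lens: disc 38 mm across, 12 mm thick, matt ground edge slightly chamfered, 35 g, lying flat on the table. z is its axis. Hold it by the upper half of its edge so that its lower half can go down into the cell.
- ring_center (a point): Centre, half-way up, of the loose retaining ring: dark steel cap ring 66 mm across, 19 mm high, about 60 g, lying open side down. Skirt inside 59.4 mm across; top flange 3 mm thick with a 31 mm window; the flange's underside, 16 mm above the lower edge, presses on the lens. x points at one pin.
- ring_pin (a point): One of the ring's three pins, at 0, 120 and 240 degrees from the ring's x axis: 3 mm thick, inside the skirt, centred 1.5 mm above the lower edge, reaching in to 52.4 mm across. A bright radial mark on top of the ring shows each. Set over the cell with pins in the gaps, the ring's lower edge rests about 55 mm above the table.
- ring: The ring; origin at the centre of its lower edge, z up. Snug, this is 49 to 54 mm above the table, 0.8 to 1.6 rad clockwise from the gaps' middles. Turning is light till the flange meets the lens and the play is used up; then it draws the lens down on the springy seat: 0.7 to 1 mm (0.15 rad), 12 to 16 N, is snug; under 8 N is loose, over 18 N too tight, 45 N chips it. Friction holds it.
- lens: The lens; origin at the centre of its underside.
- flask: Bystander: white drinking flask, 68 mm across, 210 mm high, origin under its centre.
- cup: Bystander: paper-white cup, 76 mm across, 85 mm high, origin under its centre.
- slice: Bystander: round wood slice with bark, 92 mm across, 20 mm thick, origin under its centre.
- brush: Bystander: brush lying on the table, handle towards its -x.

How it is judged:
By the outcome, as a careful person would: the job done as asked, in the order asked, and still so for the second after the job is handed in, with the robot touching nothing.
It also fails if it takes over 72 s, if anything falls off the work surface, if the arm or the gripper's body presses on something with over 40 N, if the wrist force passes 120 N, or if a joint passes its speed limit or range.

## Working session

There is one attempt and no reset: what is moved stays moved. The work goes in short steps, each a Python script; the robot and the scene stay as the last script left them, time stands still between calls to the robot, and variables do not carry over. Pictures are saved under pics/ and viewed, about 8 in all and at most 12, crops included, and the job is handed in when it is done.

```bash
mkdir -p pics; cat > h.py <<'E'
import numpy as np, cv2
from workcell import bot, hand, kinematics, get_obs, vision, hand_in
def save(name,cam):
    c=vision.read_camera(cam); cv2.imwrite(f'pics/{name}.png',c['frame'][:,:,::-1]); np.savez(f'pics/{name}.npz',**c); return c
def ray(c,uv,z):
    K,V=np.array(c['intrinsics']),np.array(c['view']); R,t=V[:3,:3],V[:3,3]
    o=-R.T@t; d=R.T@np.linalg.inv(K)@np.array([uv[0],uv[1],1.]); return o+d*(z-o[2])/d[2]
def proj(c,p):
    K,V=np.array(c['intrinsics']),np.array(c['view']); q=K@(V[:3,:3]@np.asarray(p)+V[:3,3]); return q[:2]/q[2]
E
python3 - <<'E'
from h import *
a=save('top1','top'); b=save('scene1','scene')
im=np.hstack([a['frame'],b['frame']]); 
for c in (a,b): 
    V=np.array(c['view']); print(-V[:3,:3].T@V[:3,3], V[2,:3], np.array(c['intrinsics'])[0])
print(get_obs(), bot.tcp_to_tips)
E
```

```text
[ 0.40334922 -0.00218949  1.07154452] [ 0.20105751  0.02817162 -0.97917426] [384.74007038   0.         252.93319868]
[ 1.16987162 -0.3154347   0.93361166] [-0.52878414  0.29552653 -0.79564527] [352.84958321   0.         261.89569978]
{'time_s': 0.1, 'joint_pos': array([ 1.25363425e+00,  3.53568792e-01,  1.63407623e+00,  5.16432946e-06,
        1.15521712e+00, -2.38099575e-03]), 'joint_vel': array([ 0.00048504, -0.00179377, -0.00205854,  0.00028821, -0.00135942,
        0.00130647]), 'joint_efforts': array([-1.18243061e-04, -6.06351686e+01, -3.42819250e+01, -1.80214465e-04,
        3.83634077e-03, -5.49301114e-05]), 'position': array([0.19336117, 0.59389435, 0.24763601]), 'orientation': array([ 0.69880929, -0.11090677,  0.11076066, -0.69792359]), 'wrist_force': array([ 0.2117762 ,  0.03113431, -0.17443127]), 'ft_torque': array([ 0.06376117, -0.01278313,  0.04410071]), 'gripper_width': 0.08541752649900801} 0.017
```

View pics/top1.png

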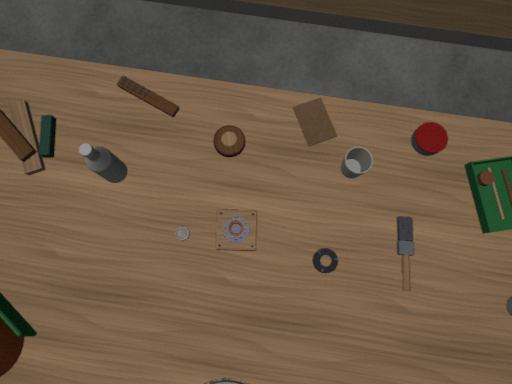

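View pics/scene1.png

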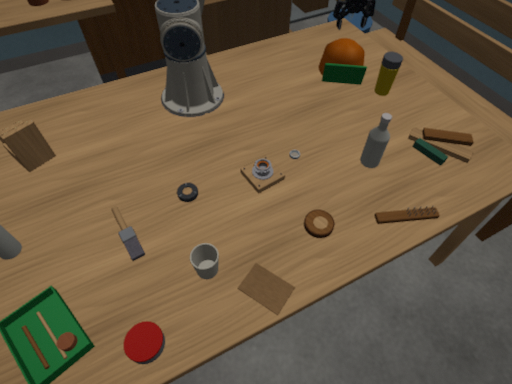

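Top view: lens at about (183,233), stand (236,230), ring (325,261). Now I'll localise these roughly and take close-ups with the wrist camera.

```bash
cat >> h.py <<'E'
from scipy.spatial.transform import Rotation as Rn
def ori(a):
    y=np.array([0,0,-1.]); z=np.array([np.cos(a),np.sin(a),0]); return Rn.from_matrix(np.stack([np.cross(y,z),y,z],1)).as_quat()
E
python3 - <<'E'
from h import *
a=dict(np.load('pics/top1.npz'))
L=ray(a,(183,233),.006);S=ray(a,(236,230),.06);R=ray(a,(325,261),.019)
print(L,S,R)
b=dict(np.load('pics/scene1.npz'))
for p in (L,S,R): print(proj(b,p))
M=Rn.from_quat(get_obs()['orientation']).as_matrix(); print(M)
a0=np.arctan2(M[1,2],M[0,2]); print(a0)
for p in (L,S,R):
  for k in (-np.pi/2,0,np.pi/2,np.pi,-2.8,2.8): print(k,np.round(kinematics.solve_ik([p[0],p[1],.12],ori(k)),2) if kinematics.solve_ik([p[0],p[1],.12],ori(k)) is not None else None)
m=(L+S)/2
bot.reach([m[0],m[1],.30],ori(np.pi/2)); c=save('w1','wrist')
V=c['view']; print(-V[:3,:3].T@V[:3,3],V[:3,:3],get_obs()['time_s'],get_obs()['position'],c['intrinsics'])
bot.reach([R[0],R[1],.30],ori(np.pi/2)); c=save('w2','wrist');print(get_obs()['time_s'])
cv2.imwrite('pics/w12.png',cv2.resize(np.vstack([cv2.imread('pics/w1.png'),cv2.imread('pics/w2.png')]),None,fx=.78,fy=.78))
E
```

```text
[0.47704939 0.20164083 0.006     ] [0.50248056 0.05512979 0.06      ] [ 0.46088551 -0.19306906  0.019     ]
[294.6183949  154.10464235]
[261.89882423 163.06523776]
[187.72806153 189.25974066]
[[ 9.50863532e-01 -4.00405451e-04  3.09610050e-01]
 [-3.09610308e-01 -1.20469574e-03  9.50862769e-01]
 [-7.74472865e-06 -9.99999194e-01 -1.26947090e-03]]
1.256013160695752
-1.5707963267948966 [ 0.4   0.36  1.97 -0.    0.82  1.97]
0 [ 0.4   0.36  1.97 -0.    0.82  0.4 ]
1.5707963267948966 [ 0.4   0.36  1.97 -0.    0.82 -1.17]
3.141592653589793 [ 0.4   0.36  1.97 -0.    0.82 -2.74]
-2.8 None
2.8 [ 0.4   0.36  1.97 -0.    0.82 -2.4 ]
-1.5707963267948966 [ 0.11  0.34  2.   -0.    0.81  1.68]
0 [ 0.11  0.34  2.   -0.    0.81  0.11]
1.5707963267948966 [ 0.11  0.34  2.   -0.    0.81 -1.46]
3.141592653589793 None
-2.8 [ 0.11  0.34  2.   -0.    0.81  2.91]
2.8 [ 0.11  0.34  2.   -0.    0.81 -2.69]
-1.5707963267948966 [-0.4   0.33  2.01 -0.    0.8   1.17]
0 [-0.4   0.33  2.01 -0.    0.8  -0.4 ]
1.5707963267948966 [-0.4   0.33  2.01 -0.    0.8  -1.97]
3.141592653589793 [-0.4   0.33  2.01 -0.    0.8   2.74]
-2.8 [-0.4   0.33  2.01 -0.    0.8   2.4 ]
2.8 None
[0.41269122 0.12861015 0.42586837] [[-5.64207729e-04  9.99999731e-01  4.69554237e-04]
 [ 9.52928714e-01  3.95283741e-04  3.03194178e-01]
 [ 3.03193911e-01  6.18516213e-04 -9.52928680e-01]] 2.15 [0.48969946 0.12904989 0.29990317] [[296.66568391   0.         258.38683821]
 [  0.         296.66568391 190.37481323]
 [  0.           0.           1.        ]]
3.425
```

View pics/w12.png

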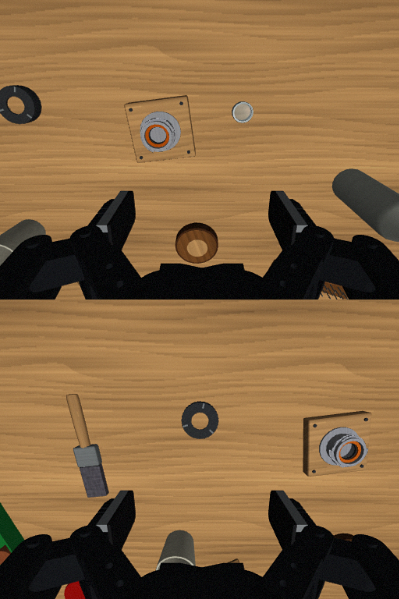

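Wrist pictures: at full resolution the lens is at about (310,143), the stand cell (205,168) and the ring (256,154) with its marks visible. Next I'll squeeze the lens in two perpendicular directions. That puts it exactly at the TCP and shows the camera offset. Then I'll take close views.

```bash
cat >> h.py <<'E'
def blob(c,uv,mask,minA=50):
    n,lab,st,ce=cv2.connectedComponentsWithStats(mask.astype(np.uint8))
    k=[i for i in range(1,n) if st[i,4]>minA]; i=min(k,key=lambda i:np.hypot(*(ce[i]-uv)))
    ct=cv2.findContours((lab==i).astype(np.uint8),cv2.RETR_EXTERNAL,cv2.CHAIN_APPROX_NONE)[0][0]
    return cv2.fitEllipse(cv2.convexHull(ct)),st[i]
def fz(n=3):
    f=[]
    for _ in range(n): f.append(np.r_[get_obs()['wrist_force'],get_obs()['ft_torque']]); bot.dwell(.02)
    return np.mean(f,0)
P=lambda: get_obs()['position']
def lensmask(f):
    h=cv2.cvtColor(f,cv2.COLOR_RGB2HSV); return (h[...,1]<70)&(h[...,2]>70)
E
python3 - <<'E'
from h import *
c=dict(np.load('pics/w1.npz')); e,st=blob(c,(310,143),lensmask(c['frame'])); print(e,st); L=ray(c,e[0],.010); print('lens',L)
c=dict(np.load('pics/w2.npz')); h=c['frame'].max(2)<75; e,st=blob(c,(256,154),h); print(e,st); print('ring',ray(c,e[0],.0095))
bot.reach([L[0],L[1],.10],ori(0)); hand.move_gripper(.055,25)
f0=fz(); bot.servo_line([L[0],L[1],.035],velocity=.1)
z=.035
while z>.012:
    z-=.002; bot.servo_line([L[0],L[1],z],velocity=.05); d=fz(2)-f0
    if abs(d[2])>2: break
print('touch',z,P(),d[:3],get_obs()['time_s'])
E
```

```text
((310.9138488769531, 143.51840209960938), (25.985279083251953, 27.485511779785156), 33.10321044921875) [298 130  27  28 569]
lens [0.47610007 0.20242007 0.01      ]
((255.96743774414062, 154.15240478515625), (46.83358383178711, 47.66987609863281), 2.8587682247161865) [ 233  131   47   48 1324]
ring [ 0.46286104 -0.19579178  0.0095    ]
touch 0.012999999999999987 [0.47632435 0.20251811 0.01308967] [ 0.84311125 -0.343529    2.46272352] 9.8333
```

```bash
python3 - <<'E'
from h import *
p=P(); x,y=.4763,.2025
bot.servo_line([x,y,.020],velocity=.1); hand.move_gripper(.030,25); print('w',get_obs()['gripper_width'],P())
hand.move_gripper(.055); bot.servo_line([x,y,.032],velocity=.15)
bot.reach([x,y,.032],ori(np.pi/2)); bot.servo_line([x,y,.020],velocity=.1)
hand.move_gripper(.030,25); print('w',get_obs()['gripper_width'],P()); q=P()
hand.move_gripper(.055); bot.servo_line([x,y,.16],velocity=.25)
c=save('w3','wrist'); e,st=blob(c,proj(c,[q[0],q[1],.01]),lensmask(c['frame'])); print(e,st)
for zz in (.006,.012): print(ray(c,e[0],zz),q)
S=[.5025,.0551]
bot.reach([S[0]-0.0,S[1],.20],ori(np.pi/2)); c=save('w4','wrist'); print(P(),get_obs()['time_s'])
im=np.vstack([cv2.imread('pics/w3.png')[:260],cv2.imread('pics/w4.png')[:300]]); cv2.imwrite('pics/w34.png',im)
E
```

```text
w 0.035394151914359316 [0.47630394 0.20251018 0.02022993]
w 0.035539941556474 [0.47636174 0.20255769 0.02036616]
((258.92840576171875, 180.52496337890625), (38.578609466552734, 39.14002990722656), 24.140901565551758) [ 240  161   39   40 1174]
[0.47727571 0.20247661 0.006     ] [0.47636174 0.20255769 0.02036616]
[0.47558818 0.20246556 0.012     ] [0.47636174 0.20255769 0.02036616]
[0.50188149 0.05551032 0.19881779] 14.7333
```

View pics/w34.png

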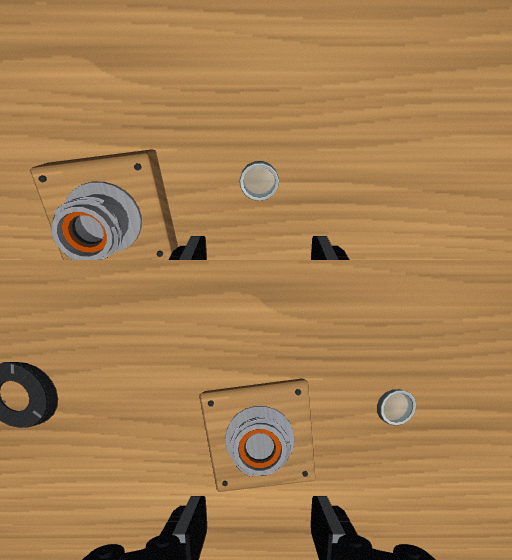

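w3/w4: the lens at (259,180) measures within 0.7 mm of the squeezed TCP position, so the camera bias is negligible. The cell is at (260,180) in w4. I need a zoom to find the rim ellipse and the thread gaps.

```bash
python3 - <<'E'
from h import *
# closer look: camera nearly above the cell
S=[.502,.0555]
bot.reach([S[0]+.035,S[1],.155],ori(np.pi/2)); c=save('w5','wrist'); print(P(),get_obs()['time_s'])
pr=proj(c,[S[0],S[1],.062]).astype(int); print(pr)
u,v=pr; im=c['frame'][max(0,v-62):v+62,u-80:u+80,::-1]; print('origin',u-80,max(0,v-62))
cv2.imwrite('pics/w5z.png',cv2.resize(im,None,fx=5,fy=5,interpolation=cv2.INTER_CUBIC)[:600])
E
```

```text
[0.53617035 0.05652177 0.15417012] 15.125
[257 157]
origin 177 95
```

View pics/w5z.png

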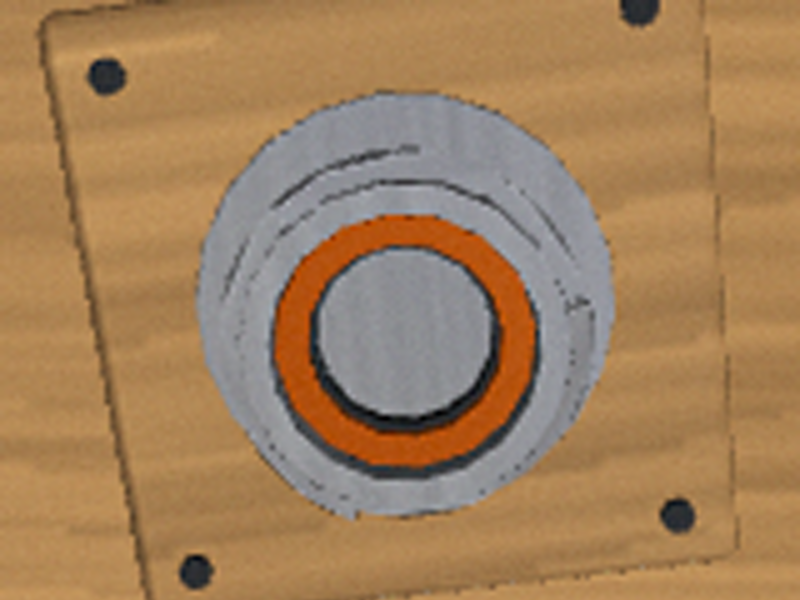

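```bash
python3 - <<'E'
from h import *
c=dict(np.load('pics/w5.npz'))
sc=np.array([[107,75],[640,5],[678,515],[197,572]])/5+[177,95]
pts=np.array([ray(c,s,.0255)[:2] for s in sc]); print(pts,pts.mean(0)); 
for i in range(4):
    d=pts[(i+1)%4]-pts[i]; print(np.degrees(np.arctan2(d[1],d[0]))%90,np.hypot(*d))
def rim(c,g):
    h=cv2.cvtColor(c['frame'],cv2.COLOR_RGB2HSV); o=((h[...,0]<14)&(h[...,1]>180)&(h[...,2]>120))
    u,v=g.astype(int); w=np.zeros_like(o); w[v-45:v+45,u-45:u+45]=1
    o=o&w; n,lab,st,ce=cv2.connectedComponentsWithStats(o.astype(np.uint8)); i=1+st[1:,4].argmax(); ys,xs=np.where(lab==i)
    # include dark bore wall adjacent
    d=(h[...,2]<115)&w; both=((lab==i)|d).astype(np.uint8); n,l2,s2,_=cv2.connectedComponentsWithStats(both); j=l2[ys[0],xs[0]]
    ct=cv2.findContours((l2==j).astype(np.uint8),cv2.RETR_EXTERNAL,cv2.CHAIN_APPROX_NONE)[0][0]
    return cv2.fitEllipse(cv2.convexHull(ct))
e=rim(c,np.array([258,164.])); print('bore',e,ray(c,e[0],.062))
c4=dict(np.load('pics/w4.npz')); e=rim(c4,np.array([260,183.])); print('bore4',e,ray(c4,e[0],.062))
S=ray(c,(258,164.2),.062); print(S)
ims=[]
bot.reach([S[0]-.005,S[1],.105],ori(np.pi/2)); bot.dwell(.2)
for k,a in enumerate((np.pi/2,-.3)):
    if k: bot.reach([S[0],S[1]-.005,.105],ori(a)); bot.dwell(.2)
    c=save(f'g{k}','wrist'); u,v=proj(c,[S[0],S[1],.055]).astype(int); print(u,v,get_obs()['time_s'])
    im=c['frame'][v-75:v+75,u-100:u+100,::-1]; im=cv2.resize(im,None,fx=4,fy=4,interpolation=cv2.INTER_CUBIC)
    # mark directions
    l=cv2.createCLAHE(4,(4,4)); lab=cv2.cvtColor(im,cv2.COLOR_BGR2LAB); lab[...,0]=l.apply(lab[...,0]); im=cv2.cvtColor(lab,cv2.COLOR_LAB2BGR)
    for th in range(0,360,30):
        q=proj(c,[S[0]+.04*np.cos(np.radians(th)),S[1]+.04*np.sin(np.radians(th)),.055]); q=((q-[u-100,v-75])*4).astype(int)
        cv2.putText(im,str(th),(q[0]-15,q[1]),0,.6,(0,0,255),2)
    cv2.imwrite(f'pics/g{k}z.png',im)
E
```

```text
[[0.46968902 0.0066555 ]
 [0.45851709 0.09424519]
 [0.546404   0.10540014]
 [0.55757294 0.01795145]] [0.50804576 0.05606307]
7.268735706059417 0.0882992907428107
7.233530211872614 0.08859199450425245
7.2784039013275645 0.08815905077070978
7.324220174004722 0.08860689544719832
bore ((257.5437927246094, 164.07131958007812), (52.93465805053711, 54.022003173828125), 82.5884017944336) [0.5071897  0.05567578 0.062     ]
bore4 ((259.6107482910156, 189.49813842773438), (41.490478515625, 43.43778610229492), 89.63750457763672) [0.50741997 0.05578523 0.062     ]
[0.50728722 0.05601682 0.062     ]
258 225 15.725
255 215 17.6083
```

View pics/g0z.png

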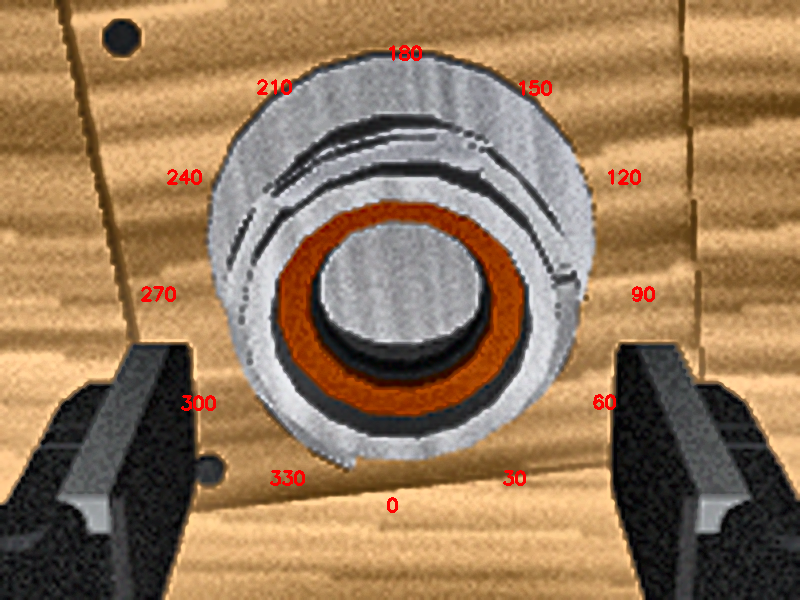

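View pics/g1z.png

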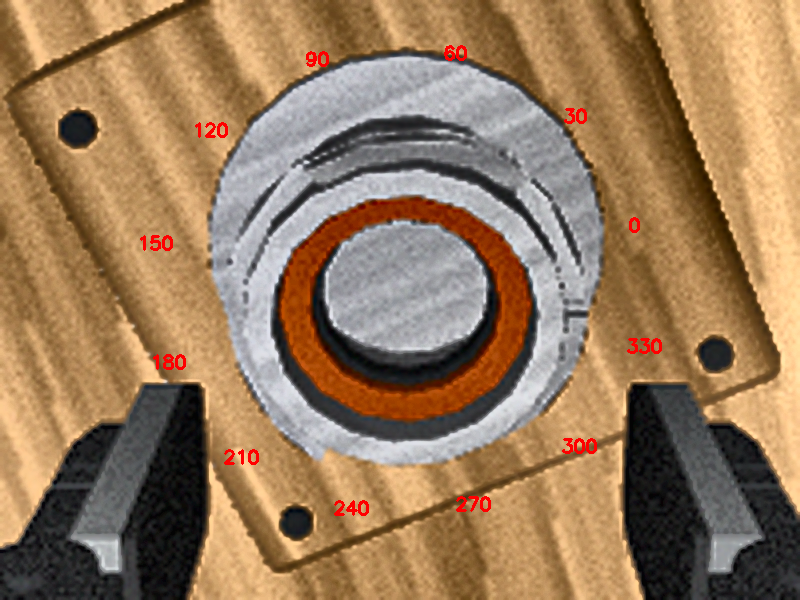

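Bore centre is about (0.5073, 0.0557) from two views. The screw holes give a yaw of 7.27° mod 90°. Step edges show near 97° and 340°, but I want a cylinder unwrap to choose between the four gap candidates 7/37/67/97 (mod 120).

```bash
python3 - <<'E'
from h import *
S=np.array([.5074,.0558]); rows=[]
for k,c0 in ((0,180),(1,73)):
    c=dict(np.load(f'pics/g{k}.npz'))
    th=np.radians(np.linspace(c0-100,c0+100,800)); zz=np.linspace(.064,.040,240)
    T,Z=np.meshgrid(th,zz); r=.0285
    X=np.stack([S[0]+r*np.cos(T),S[1]+r*np.sin(T),Z],-1)
    V=c['view'];q=(X@V[:3,:3].T+V[:3,3])@c['intrinsics'].T; q=(q[...,:2]/q[...,2:]).astype(np.float32)
    im=cv2.remap(c['frame'],q[...,0],q[...,1],cv2.INTER_CUBIC)[...,::-1].copy()
    im=cv2.convertScaleAbs(im,alpha=1.3)
    for d in range(c0-100,c0+101):
        if d%10==0:
            x=(d-c0+100)*4; cv2.line(im,(x,0),(x,8),(0,0,255),1)
            if d%30==0: cv2.putText(im,str(d),(x-12,22),0,.4,(0,0,255),1)
    for z in (.062,.0548): y=int((.064-z)*1e4); cv2.line(im,(0,y),(6,y),(0,255,0),1)
    rows.append(im)
cv2.imwrite('pics/pan.png',np.vstack(rows))
E
```

```text
(no output)
```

View pics/pan.png

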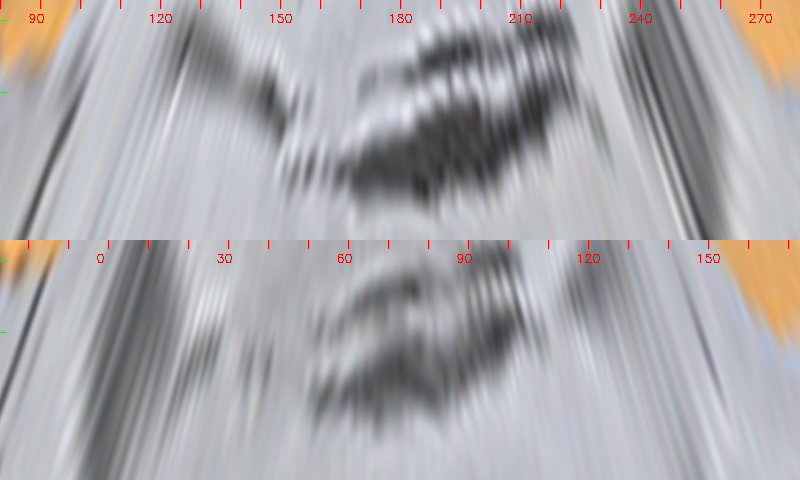

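The groove's dark band starts at about 222° and 103°. The silhouette steps are at about 345°, 225° and 100°. Both fit gap middles at 7.3/127.3/247.3°, so the stand yaw is 7.3°. Now I'll insert the lens and read the ring marks from w2.

```bash
cat >> h.py <<'E'
S=np.array([.5074,.0558])
E
python3 - <<'E'
from h import *
c=dict(np.load('pics/w2.npz')); f=c['frame']; u,v=256,154
g=f.max(2).astype(float)
R=np.array([.46286,-.19579]); th=np.radians(np.arange(0,360,2)); s=0
for r in np.arange(.021,.031,.001):
    q=np.array([proj(c,[R[0]+r*np.cos(t),R[1]+r*np.sin(t),.019]) for t in th]).astype(np.float32)
    s=s+cv2.remap(g.astype(np.float32),q[:,0].reshape(1,-1),q[:,1].reshape(1,-1),cv2.INTER_LINEAR)[0]/10
pk=[(int(i*2),int(s[i])) for i in range(180) if s[i]==max(s[(i+np.arange(-8,9))%180]) and s[i]>np.median(s)+12]; print('marks',pk,np.median(s))
x,y=.47636,.20256; A=ori(np.pi/2)
bot.reach([x,y,.06],A); f0=fz(); bot.servo_line([x,y,.0225],velocity=.1); bot.dwell(.15); print(P())
hand.move_gripper(.030,25); print('w',get_obs()['gripper_width'])
bot.servo_line([x,y,.12],velocity=.25); bot.servo_line([*S,.12],velocity=.25); bot.servo_line([*S,.0855],velocity=.12); bot.dwell(.15)
f1=fz(); print('lift',f1-f0,P(),get_obs()['time_s']); z=.0855
while z>.0768:
    z-=.0007; bot.servo_line([*S,z],velocity=.03); d=fz(2)-f1; print(round(z,4),d[:3].round(2))
    if d[2]>2 or np.hypot(*d[:2])>4: break
print(P(),get_obs()['time_s'])
E
```

```text
marks [(48, 96), (168, 102), (288, 100)] 47.2416
[0.47683826 0.20273189 0.02308609]
w 0.03540327210221562
lift [-0.19758207 -0.02372848 -0.43230968 -0.01093163  0.007051    0.01409979] [0.50782658 0.05610007 0.08620482] 21.9667
0.0848 [-0.12  0.09 -0.39]
0.0841 [ 0.21  0.44 -0.36]
0.0834 [-0.08 -0.36 -0.09]
0.0827 [ 0.19 -0.06 -0.56]
0.082 [-0.33  0.79  0.3 ]
0.0813 [ 0.2   0.24 -0.09]
0.0806 [ 0.16  0.38 -0.38]
0.0799 [ 0.    0.25 -0.3 ]
0.0792 [ 0.84 -0.02  0.58]
0.0785 [-1.14  0.11  6.35]
[0.50754535 0.05581149 0.07884314] 24.8
```

Contact at a seat depth of about 5.9 mm, which is in range, with low lateral force. I'll release, check, and go to the ring.

```bash
python3 - <<'E'
from h import *
hand.move_gripper(.055); bot.servo_line([*S,.115],velocity=.2); 
bot.servo_line([S[0]+.03,S[1],.155],velocity=.2); bot.dwell(.1); c=save('l1','wrist')
u,v=proj(c,[*S,.066]).astype(int); im=c['frame'][v-60:v+60,u-80:u+80,::-1]; cv2.imwrite('pics/l1z.png',cv2.resize(im,None,fx=4,fy=4,interpolation=cv2.INTER_CUBIC))
for z in (.062,.068): print(z,np.array([proj(c,[S[0]+.019*np.cos(t),S[1]+.019*np.sin(t),z]) for t in np.linspace(0,6.28,9)]).mean(0), u-80,v-60)
R=np.array([.4629,-.1958]); hand.move_gripper(.084)
bot.reach([R[0]+.03,R[1],.155],ori(np.pi/2)); bot.dwell(.15); c=save('r1','wrist')
e,st=blob(c,proj(c,[*R,.0095]),c['frame'].max(2)<75); print('ring',e,st,ray(c,e[0],.0095),ray(c,e[0],.014),get_obs()['time_s'])
g=c['frame'].max(2).astype(np.float32)
R=ray(c,e[0],.0115)[:2]; th=np.radians(np.arange(0,360,1)); s=0
for r in np.arange(.021,.031,.001):
    q=np.array([proj(c,[R[0]+r*np.cos(t),R[1]+r*np.sin(t),.019]) for t in th]).astype(np.float32)
    s=s+cv2.remap(g,q[:,0].reshape(1,-1),q[:,1].reshape(1,-1),cv2.INTER_LINEAR)[0]/10
w=np.clip(s-70,0,None); print('angle mod120', np.degrees(np.angle((w*np.exp(3j*th)).sum()))/3%120, [int(i) for i in range(360) if s[i]>80])
u,v=np.array(e[0]).astype(int)
E
```

```text
0.062 [258.95312837 167.04159056] 178 105
0.068 [258.96796735 168.88168782] 178 105
ring ((257.2595520019531, 148.87086486816406), (73.64520263671875, 74.1779556274414), 3.9063825607299805) [ 221  112   74   75 3231] [ 0.46273833 -0.19589862  0.0095    ] [ 0.46196942 -0.19588477  0.014     ] 27.6167
angle mod120 47.618721951549645 [44, 45, 46, 47, 48, 49, 165, 166, 167, 168, 169, 170, 287, 288, 289, 290, 291]
```

View pics/l1z.png

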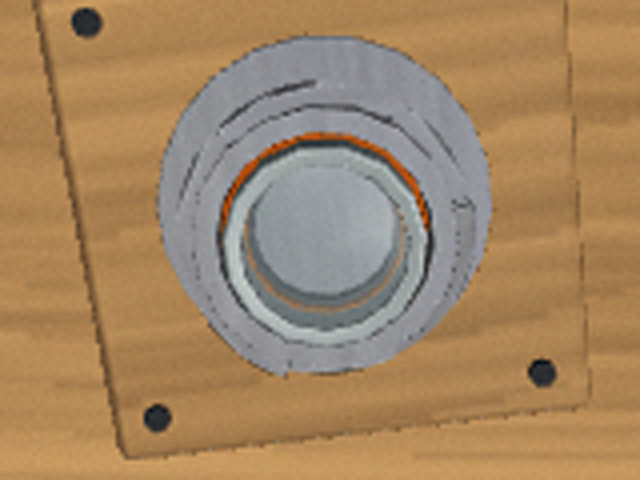

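The lens is in the cell and looks level. The ring is at (0.4625, −0.1959), with marks at 47.6° mod 120. Next I'll squeeze the ring at 90° to centre it, grasp it at 0°, turn +79.7° and lower it on.

```bash
python3 - <<'E'
from h import *
R=[.4625,-.1959]
bot.reach([*R,.05],ori(np.pi/2)); f0=fz(); bot.servo_line([*R,.016],velocity=.1); print((fz(2)-f0)[:3])
hand.move_gripper(.055,30); print('w',get_obs()['gripper_width'],P())
hand.move_gripper(.084); bot.servo_line([*R,.036],velocity=.2); bot.reach([*R,.036],ori(0)); bot.servo_line([*R,.0155],velocity=.1); bot.dwell(.1)
hand.move_gripper(.055,60); print('w',get_obs()['gripper_width']); g=P(); print('grasp',g)
bot.servo_line([*R,.12],velocity=.25)
A=ori(np.radians(79.7)); bot.reach([*S,.12],A); bot.dwell(.1); f1=fz(); print('lift',(f1-f0)[:3])
lo=lambda: P()[2]-g[2]
bot.servo_line([*S,.080],velocity=.1); bot.dwell(.2); print(P(),'edge',lo(),get_obs()['time_s']); z=.080
while z>.0700:
    z-=.001; bot.servo_line([*S,z],velocity=.04); d=fz(2)-f1; print(round(lo(),4),d.round(2))
    if d[2]>3 or np.hypot(*d[:2])>6: break
print(get_obs()['time_s'],P())
E
```

```text
[-0.39946248  0.76006565 -0.11818919]
w 0.06508519958439668 [ 0.46309912 -0.19616223  0.01700616]
w 0.06432409676709476
grasp [ 0.46281678 -0.19601328  0.01658262]
lift [-0.34729501 -0.26380596 -0.81556377]
[0.50788142 0.05580629 0.08061236] edge 0.06402973870108819 34.2667
0.0625 [ 0.63  0.1  -0.82 -0.03 -0.01  0.01]
0.0613 [ 0.1   0.32 -1.   -0.01 -0.    0.03]
0.0603 [ 0.64  0.44 -1.09 -0.   -0.05  0.04]
0.0594 [ 0.08  0.1   0.13  0.01 -0.02  0.02]
0.0584 [-0.59 -0.18 -0.46 -0.   -0.04  0.02]
0.0574 [ 0.04  0.6  -0.39  0.02 -0.02  0.01]
0.0564 [ 0.16  0.64 -0.01  0.03  0.01 -0.01]
0.0554 [ 0.    0.32 -0.38  0.01 -0.03  0.03]
0.0546 [ 0.15 -0.64  2.33 -0.    0.05 -0.  ]
0.0541 [-2.05 -0.24 11.26 -0.1   0.4   0.03]
37.1 [0.50772261 0.05581476 0.07066762]
```

The ring dropped into the gaps (lower edge about 54.8 mm on the ledge, no obstruction). Now I'll turn it clockwise, with z following the groove at mid-play.

```bash
cat >> h.py <<'E'
A0=np.radians(79.7); Z0=.0712-.0548
def cmd(th,edge,v=.006): bot.servo_line([*S,Z0+edge],ori(A0-th),velocity=v)
E
python3 - <<'E'
from h import *
bot.servo_line([*S,Z0+.0552],velocity=.02); f=fz(); print(f.round(2))
bot.reach([*S,Z0+.0553],ori(A0-.2)); print(.2,fz(2).round(2),get_obs()['time_s'])
bot.reach([*S,Z0+.0554],ori(A0-.36)); print(.36,fz(2).round(2),get_obs()['time_s'])
th=.4; off=0.
while th<.86:
    cmd(th,.0554-.006*(th-.4)+off); d=fz(2); print(round(th,2),d.round(2),round((P()[2]-Z0)*1e3,2),round(off*1e3,2))
    if abs(d[2]+1)>2.5: off+=np.clip(-(d[2]+1)/8000,-.0004,.0004)*-1
    if np.abs(d[:3]).max()>15 or abs(d[5])>.6: break
    th+=.06
print(get_obs()['time_s'])
E
```

```text
[-0.    0.04 -0.24  0.01  0.01 -0.  ]
0.2 [ 0.13  0.26 -0.46 -0.01  0.01 -0.03] 37.7417
0.36 [ 0.45 -0.11 -0.52  0.02 -0.02 -0.02] 38.05
0.4 [ 0.2   0.2  -0.58 -0.01  0.01  0.  ] 55.41 0.0
0.46 [ 0.22  0.04 -0.69  0.   -0.01 -0.03] 55.04 0.0
0.52 [-0.64  0.28 -0.76  0.01 -0.02 -0.02] 54.7 0.0
0.58 [ 0.41  0.13 -0.45 -0.    0.05  0.01] 54.34 0.0
0.64 [-0.31 -0.13 -0.08 -0.01  0.01  0.01] 53.98 0.0
0.7 [ 0.42 -0.23 -0.22  0.04  0.02  0.02] 53.6 0.0
0.76 [ 0.15 -0.38 -0.5   0.05  0.02 -0.02] 53.26 0.0
0.82 [-0.11 -0.09 -0.27 -0.03  0.01 -0.03] 52.9 0.0
40.3167
```

Clean descent in the groove with no force. At θ=0.95 I'll now measure two things directly: the lens contact height, by lowering, and the upper-flank height, by raising.

```bash
python3 - <<'E'
from h import *
def at(th,e): 
    cmd(th,e,.004); bot.dwell(.05); o=[]
    for _ in range(4):
        s=get_obs(); o.append([(s['position'][2]-Z0)*1e3,s['wrist_force'][2],s['ft_torque'][2]]); bot.dwell(.02)
    return np.mean(o,0)
th=.95
e=.0554-.006*(th-.4); cmd(.88,.0554-.006*.48); cmd(th,e)
def sweep(e,st,lim):
    for i in range(12):
        m=at(th,e); print(round(e*1e3,2),m.round(3))
        if m[1]*np.sign(-st)>lim: break
        e+=st
    return e
e=sweep(e,-.00012,5); print('up'); e=sweep(e+.0004,.00015,4); print(get_obs()['time_s'])
E
```

```text
52.1 [5.2187e+01 9.7600e-01 2.8000e-02]
51.98 [5.2086e+01 3.0050e+00 1.4000e-02]
51.86 [5.1955e+01 4.5800e+00 4.6000e-02]
51.74 [5.1873e+01 6.3380e+00 3.0000e-02]
up
52.14 [ 5.2054e+01  2.6530e+00 -2.1000e-02]
52.29 [ 5.2184e+01  1.6820e+00 -8.0000e-03]
52.44 [ 5.2311e+01 -6.5900e-01 -5.0000e-03]
52.59 [ 5.2576e+01 -7.6900e-01 -1.4000e-02]
52.74 [ 5.2756e+01 -4.6300e-01 -2.0000e-03]
52.89 [ 5.2905e+01 -7.2700e-01  2.0000e-03]
53.04 [53.034 -0.786  0.   ]
53.19 [ 5.317e+01 -1.417e+00 -8.000e-03]
53.34 [ 5.3294e+01 -2.5040e+00 -1.2000e-02]
53.49 [ 5.3412e+01 -3.4820e+00 -2.3000e-02]
53.64 [ 5.3554e+01 -5.1280e+00  8.0000e-03]
46.3167
```

Lens contact is at an edge height of 52.29 mm, with slope 17 N/mm matching the seat spring. The upper flank is at 53.09 mm at θ=0.95. That puts onset at about 1.083 and snug at about 1.23 rad. I'll turn on with Fz kept neutral and read the ring height for the compression.

```bash
cat >> h.py <<'E'
def at(th,e,v=.004):
    cmd(th,e,v); bot.dwell(.05); o=[]
    for _ in range(4):
        s=get_obs(); M=Rn.from_quat(s['orientation']).as_matrix()
        o.append([(s['position'][2]-Z0)*1e3,s['wrist_force'][2],s['ft_torque'][2],A0-np.arctan2(M[1,2],M[0,2]),*s['wrist_force'][:2]]); bot.dwell(.02)
    return np.mean(o,0)
E
python3 - <<'E'
from h import *
th=.95; e=.05305; cmd(th,e)
for th in (1.02,1.07,1.11,1.15,1.18,1.20):
    e=e-.006*(th-pt) if th>1.02 else e-.006*.07
    pt=th
    m=at(th,e); print(th,m.round(3),'comp',round(52.29-m[0],2))
    if abs(m[2])>.6: break
    if abs(m[1]+.6)>1:
        e+=np.clip((m[1]+.6)/12000,-.0003,.0003); m=at(th,e); print('  adj',m.round(3),'comp',round(52.29-m[0],2))
np.save('pics/e.npy',e); print(get_obs()['time_s'])
E
```

```text
1.02 [ 5.2738e+01 -1.5000e+00 -7.0000e-03  1.0180e+00 -8.0000e-03 -9.2000e-02] comp -0.45
1.07 [ 5.2382e+01 -1.6520e+00 -3.0000e-03  1.0680e+00  1.1000e-01 -1.7300e-01] comp -0.09
  adj [ 5.2297e+01  6.1000e-02 -4.0000e-03  1.0700e+00  4.3000e-02 -3.0000e-01] comp -0.01
1.11 [ 5.2129e+01  1.9720e+00 -3.4000e-02  1.1090e+00 -6.5700e-01  6.5900e-01] comp 0.16
  adj [ 5.2204e+01  0.0000e+00 -8.0000e-03  1.1100e+00  6.5700e-01  2.5000e-02] comp 0.09
1.15 [ 5.2035e+01  1.2610e+00 -3.4000e-02  1.1490e+00  6.0000e-03 -1.9800e-01] comp 0.26
  adj [ 5.2085e+01  5.6700e-01 -2.9000e-02  1.1500e+00  6.1500e-01  1.2600e-01] comp 0.2
1.18 [51.957  0.683 -0.083  1.179  0.253 -0.367] comp 0.33
  adj [ 5.2009e+01 -2.7800e-01 -5.2000e-02  1.1800e+00  9.3900e-01 -6.1900e-01] comp 0.28
1.2 [51.922  0.382 -0.052  1.2    0.377 -0.413] comp 0.37
50.2417
```

```bash
python3 - <<'E'
from h import *
e=float(np.load('pics/e.npy')); pt=1.20
for th in (1.23,1.26,1.28):
    e-=.0055*(th-pt); pt=th
    for k in range(2):
        m=at(th,e); print(th,m.round(3),'comp',round(52.29-m[0],2))
        if abs(m[1]+.4)<.6: break
        e+=np.clip((m[1]+.4)/14000,-.0003,.0003)
    if 52.29-m[0]>.8 or abs(m[2])>.3: break
np.save('pics/e.npy',[e,pt]); print(get_obs()['time_s'])
E
```

```text
1.23 [ 5.1782e+01  8.5300e-01 -8.1000e-02  1.2290e+00  8.0000e-03 -4.3100e-01] comp 0.51
1.23 [ 5.1807e+01 -4.8000e-02 -4.5000e-02  1.2300e+00 -6.7500e-01 -4.7900e-01] comp 0.48
1.26 [ 5.1683e+01  6.5800e-01 -4.6000e-02  1.2590e+00 -1.8600e-01 -9.6700e-01] comp 0.61
1.26 [51.714 -0.834 -0.055  1.26  -0.262 -0.845] comp 0.58
1.28 [ 5.1635e+01  4.6000e-02 -1.2000e-02  1.2800e+00 -7.1000e-01 -1.0450e+00] comp 0.65
52.075
```

Compression reads about 0.65 mm, but the slope is below 6 mm/rad, which could be ring tilt or slip in the grip. I'll release so the ring settles, check the mark angle by camera, and regrip. Then I'll measure the clamp force directly by pushing down: stiff until the push exceeds the clamp force, then about 16 N/mm.

```bash
cat >> h.py <<'E'
def marks(c,zt,Sx=S):
    g=c['frame'].max(2).astype(np.float32); th=np.radians(np.arange(0,360,1)); s=0
    for r in np.arange(.022,.031,.001):
        q=np.array([proj(c,[Sx[0]+r*np.cos(t),Sx[1]+r*np.sin(t),zt]) for t in th]).astype(np.float32)
        s=s+cv2.remap(g,q[:,0].reshape(1,-1),q[:,1].reshape(1,-1),cv2.INTER_LINEAR)[0]/9
    return s
E
python3 - <<'E'
from h import *
e,th=np.load('pics/e.npy')
hand.move_gripper(.080); bot.dwell(.1); c=save('k1','wrist')
s=marks(c,.0707); print([(i,int(s[i])) for i in range(360) if s[i]>75])
u,v=proj(c,[*S,.0707]).astype(int); print(u,v)
hand.move_gripper(.055,60)
for k in range(9):
    m=at(th,e); print(round(e*1e3,2),m.round(3))
    if m[1]>13: break
    e-=.00012
print(get_obs()['time_s']); np.save('pics/e.npy',[e,th])
v0=max(0,v-80); im=c['frame'][v0:v0+200,max(0,u-130):u+130,::-1]; cv2.imwrite('pics/k1z.png',cv2.resize(im,None,fx=3,fy=3))
E
```

```text
[(49, 75), (50, 108), (51, 113), (52, 115), (53, 119), (54, 123), (55, 115), (56, 76), (172, 99), (173, 117), (174, 116), (175, 120), (176, 124), (177, 123), (178, 97), (291, 75), (292, 105), (293, 106), (294, 107), (295, 111), (296, 113), (297, 99)]
256 266
51.66 [ 5.2294e+01  9.6720e+00  2.4000e-02  1.2800e+00 -2.9030e+00 -6.0700e-01]
51.54 [ 5.2266e+01  1.0696e+01  5.0000e-03  1.2800e+00 -3.1800e+00  6.3000e-02]
51.42 [ 5.2200e+01  1.2059e+01  7.0000e-03  1.2800e+00 -3.5290e+00 -9.9500e-01]
51.3 [ 5.2163e+01  1.3163e+01  3.3000e-02  1.2800e+00 -4.0270e+00 -1.2200e-01]
54.3
```

View pics/k1z.png

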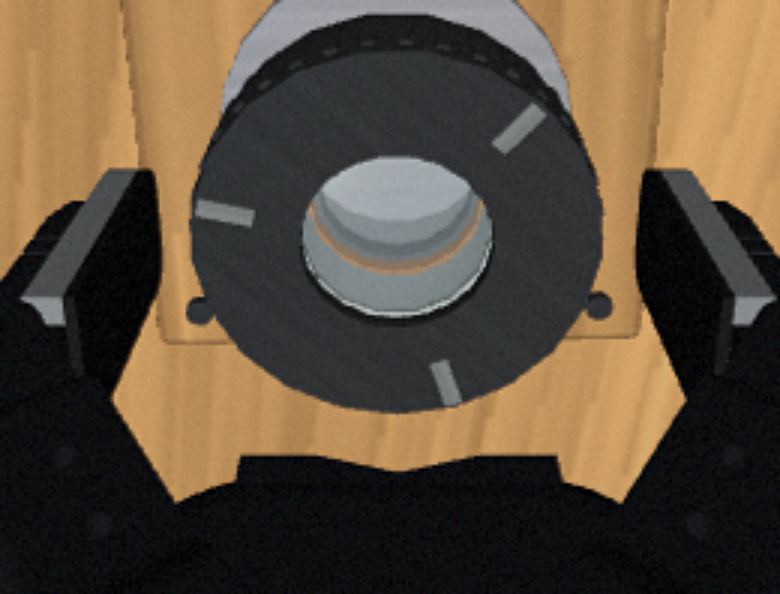

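The marks now average 54.0°, exactly the expected 1.28 rad turned with no slip. Closing the jaws pushes the ring down, so the regrip test is ambiguous. A better check is to release and touch the ring top with the fingertips at 55 mm opening. The tip offset there is known from the table touch (13.09 mm), so this gives the free ring height and therefore the compression (lens contact at 52.11 mm absolute).

```bash
cat > probe.py <<'E'
from h import *
def probe():
    A=Rn.from_quat(get_obs()['orientation']).as_quat()
    hand.move_gripper(.080); bot.servo_line([*S,.100],velocity=.2); hand.move_gripper(.055); bot.dwell(.1)
    f0=get_obs()['wrist_force'][2]; bot.servo_line([*S,.0848],velocity=.1); z=.0846; n=0
    while z>.0822:
        bot.servo_line([*S,z],velocity=.02); bot.dwell(.06); o=[]
        for _ in range(3): s=get_obs(); o.append([s['position'][2]*1e3,s['wrist_force'][2]-f0]); bot.dwell(.02)
        m=np.mean(o,0); 
        if abs(m[1])>.7: print(round(z*1e3,2),m.round(3),'edge',round(m[0]-13.09-19,3)); n+=1
        if m[1]>4 or n>=4: break
        z-=.00015
    print(s['gripper_width'],get_obs()['time_s'])
if __name__=='__main__': probe()
E
python3 probe.py
```

```text
83.25 [83.327  2.195] edge 51.237
83.1 [83.234  5.292] edge 51.144
0.05477567733695107 59.625
```

The free ring sits at an edge height of about 51.29 mm, which is 0.82 mm of compression or about 13 N, inside the snug band. I'll back off, take a last look and hand in.

```bash
python3 - <<'E'
from h import *
bot.servo_line([*S,.19],velocity=.2); bot.dwell(.2); c=save('end','wrist'); t=save('top2','top')
a=dict(np.load('pics/top1.npz'))['frame'].astype(int); d=np.abs(a-t['frame']).max(2)>60
for n,(u,v) in dict(flask=(105,160),cup=(357,163),slice=(229,141),brush=(405,250)).items(): print(n,d[v-25:v+25,u-20:u+20].sum())
print(get_obs()['time_s'],get_obs()['wrist_force']); cv2.imwrite('pics/endz.png',c['frame'][...,::-1])
hand_in()
E
```

```text
flask 0
cup 0
slice 0
brush 0
60.6083 [ 0.47447152  0.78674135 -0.58632625]
the job is handed in; nothing more can be done
```

View pics/endz.png

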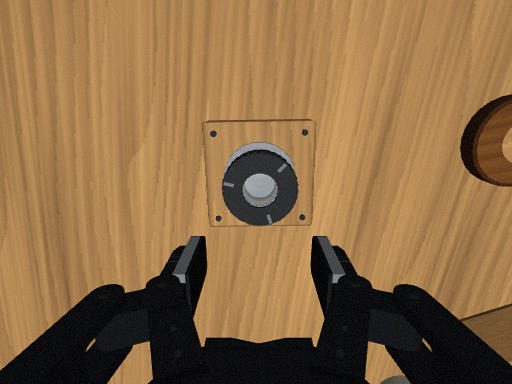

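The lens is on its seat and the ring is screwed on over it. It was handed in at 60.6 s, and my last probe put the clamp at about 13 N, inside the 12–16 N snug band.

- **Lens:** It went in flat. I felt the seat about 5.9 mm below the rim, with side forces of about 1 N at most, and the close-up after release showed it sitting level.
- **Ring:** I set the pins in the gaps and turned the ring 1.28 rad clockwise. The marks ended at 54.0° on average, exactly as expected, so it did not slip in the grip.
- **Glass safety:** The hardest push on the ring with the lens under it was about 13 N, well below the 45 N that chips the glass.
- **Final look:** The ring sits over the cell with the lens under its window (ring at about pixel (260,187)). The top view shows no change at the flask, cup, slice or brush.

**Checks that disagreed:** three estimates of how far the lens is pressed down do not match. I trusted the fingertip probe because the ring was free when I took it.

| Method | Compression | Force |
|---|---|---|
| Ring height read while still gripped | 0.65 mm | about 10 N |
| Fingertip probe on the released ring | 0.82 mm | about 13 N |
| Turn past first contact, assuming a rigid thread | 1.17 mm | about 19 N |

The probe itself is good to about ±0.1 mm, or ±1.6 N. The torque reading was too noisy to settle it. The regrip and push-down test was unclear too, because closing the jaws pushes the ring down.

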